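# Hang the loaded condiment caddy level on the bent hook

### The arm

A 6-joint arm with a two-finger parallel gripper is mounted at the origin on the work surface. World frame = base frame: x ahead of the robot, y to its left, z up, the work surface at z = 0. Lengths are in m, angles in rad, forces in N, time in s.
With the tool pointing down it reaches from about 0.25 to 0.775 m from the base axis. Payload 4 kg.
Tool frame: the origin (TCP) lies midway between the tips of the shut fingers; the grasp point (between the pads) lies 19 mm behind it; z points along the fingers, y is the direction in which the jaws open and shut (so a half turn about z gives the same grasp; the last joint's range is limited). The gripper opens to 94 mm and grips with 3 to 60 N. Pads are 16 mm wide; open, the fingers measure 119 mm over their backs; the gripper's body (75 mm by 177 mm) begins 78 mm behind the grasp point.
Start: joints at [-1.334, 0.087, 1.371, -0, 1.684, -0.103], TCP at [0.183, -0.519, 0.206] pointing down, gripper open.
Joint ranges: [-3.1, 3.1], [-0.76, 2.03], [0.27, 2.55], [-1.08, 4.22], [0.17, 2.65], [-2.57, 2.57]. Speed limits (rad/s): [2.79, 2.79, 3.14, 3.14, 3.14, 3.14].

### API

Orientations are given as [roll, pitch, yaw] about the fixed x, y, z axes, in that order (R = Rz(yaw) Ry(pitch) Rx(roll)).
In Python, from bench import robot, cams gives the robot as it stands.
- The arm moves only by the tool step_arm, never from a script. Its argument "plan" is a list that holds one entry, the list of rows, each a list of 5 numbers: the shift along the world's x, y, z in mm, then the turn about the world's z in rad, then the opening in per cent of the stroke, from 0 (shut) to 100 (fully open). In form: [[[tx, ty, tz, turn, fingers], ...]]. A call has 1 to 8 rows; each row is the pose to reach, as a shift and turn from the pose commanded when the call began; what a row does not reach only later rows make up. A row lasts 1/12 s, in which the tool goes at most 41.7 mm and 7.16 degrees, less where a joint would pass 70% of its speed; a pose out of reach is approached as far as the arm can. A call with a gripper value outside its range is refused whole. The fingers move at their own pace and stop on an object; the grip force is fixed at half the most. Time passes only in rows, so rows that repeat a pose let the fingers close. It gives the time, the measured TCP pose, the force and the opening at its end, in the units of the state.
- robot.get_obs(): the state, without advancing time (a new reading comes with each control period).
- cams.snapshot(name): name is "scene" or "top"; returns a dict with "frame" (384x512x3 uint8, red, green, blue), "camera_matrix" (3x3 intrinsics, pixels), "origin" and "attitude" of the camera in the world. Camera axes: x right, y down, z forward; pixel columns grow to the right and rows downward; lengths in m; the calibration is good to about 2 mm. A picture is of the moment at which its call begins. There is no depth.
- robot.close_job(): hands the job in, once; it reports no verdict.
The state is a dict: "time": time; "joint_positions": joint angles; "qvel": joint speeds; "joint_torque": joint torques, N m; "tool_pos": TCP position; "ee_rot": TCP orientation; "wrist_force": force on the tool from outside, world axes, zero at the start; "wrist_torque": the same for the moment, N m; "width": finger opening in m.
Only numpy, scipy, OpenCV 4.12 (cv2) and the standard library are available. Lean on these libraries where they do the work, as an engineer would, in place of code of your own. Each camera call takes 0.05 s, during which the arm holds its last target. There are 200 camera calls.

### The job

Take the loaded blue condiment caddy by its carry plate and hang it on the steel hook of the wooden post, out of the ants' way, by the one slot that lets it hang level with the load it has. Thread the slot past the hook's upturned tip and let the weight down gently: the hook is old and must not be forced. Keep the jar and cups standing in their wells and leave the pitcher, bowl and spoon where they are; let go when it hangs still.

Things in the scene. Friction and masses are not known exactly. Their poses are not given: they have to be found in the camera images.
- hook_root (a point): Where the hook leaves the post's front face, 190 mm above the plank. Axes: z up, -x straight out of the face. The hook, a rod 7 mm thick, runs 80 mm out; then its end turns up at 45 degrees to a tip 88.5 mm out, 8.5 mm up (rod axis). The hook is bent at this root, and by how much is NOT given: up to 0.087 rad to either side (8 mm at the tip), up to 0.04 rad up or down. Find it by touch or sight.
- post: Fixed wooden post, 60 (x) x 45 (y) mm, 215 mm high, that carries the steel hook, propped by a low brace behind it; origin at the centre of its foot on the plank, same axes as hook_root, which lies at (-30, 0, 190) mm. The hook does not yield when touched lightly.
- caddy: Blue plastic caddy, origin at the centre of its underside, z up: 198 mm long (y), 68 mm wide (x), 172 mm high. Tray 35 mm high, walls and floor 3 mm, three wells 62 mm square at y = -65, 0, +65 mm. Two end plates hold an upright carry plate (see slot_mid). Empty it weighs 240 g, balanced about x = y = 0; loaded about 0.7 kg.
- caddy_center (a point): The centre of the caddy, half-way up (z = 86 mm in the caddy), axes of the caddy.
- slot_mid (a point): Centre of the middle slot of the carry plate (0, 0, 130 mm in the caddy; caddy axes). The plate lies in the plane x = 0: 4 mm thick, 192 mm long, z = 114 to 172 mm, free above, plain over its top 32 mm for gripping. Five equal slots at y = -52, -26, 0, 26, 52 mm, each 11 mm wide, 20 mm high (z = 120 to 140 mm), top corners bevelled so that a rod centres.
- jar_center (a point): Centre of the amber glass jar with a red lid, full and closed, about 340 g (give or take 7 percent), 58 mm across, 85 mm high; it stands in one of the caddy's three wells, which one varies.
- cup_a_center (a point): Centre of a small white cup, 60 g, 56 mm across, 55 mm high, standing in another well.
- cup_b_center (a point): Centre of a second such white cup, 60 g, standing in the remaining well.
- pitcher_center (a point): Centre of the empty orange pitcher, 112 mm across, 190 mm high, standing on the plank; leave it alone.
- bowl: White ceramic soup bowl, 140 mm across, 55 mm high, origin under its centre; leave it alone.
- spoon: Steel serving spoon, 240 mm long along its x, lying on the plank; leave it alone.
There are look-alikes about, which are no part of the job. What is shaped like the part that bears cup_b_center but black or yellow is not meant.

How it is judged:
By the outcome, as a careful person would: the job done as asked, in the order asked, and still so for the second after the job is handed in, with the robot touching nothing.
It also fails if it takes over 67 s, if anything falls off the work surface, if the arm or the gripper's body presses on something with over 40 N, if the wrist force passes 120 N, or if a joint passes its speed limit or range.

## Working session

There is one attempt and no reset: what is moved stays moved. The work goes in short steps, Python scripts to look and compute and a tool call to move; the robot and the scene stay as the last step left them, time stands still between calls to the robot, and variables do not carry over. Pictures are saved under pics/ and viewed, about 8 in all and at most 12, crops included, and the job is handed in when it is done.

Besides the shell and the picture viewer there is one more tool, called as name(argument=value, ...) on one line, values as JSON. step_arm: Moves the arm, as the interface text tells. Its arguments: {"type":"object","properties":{"plan":{"type":"array"}},"required":["plan"]}

```bash
mkdir -p pics; ls; cat > h.py <<'E'
import numpy as np,cv2
from bench import robot,cams
def snap(n,f=None):
    s=cams.snapshot(n)
    if f: cv2.imwrite(f'pics/{f}.png',s['frame'][:,:,::-1])
    return s
def R(s):
    a=np.array(s['attitude'],float)
    if a.shape==(3,3): return a
    from scipy.spatial.transform import Rotation as Q
    return Q.from_euler('xyz',a).as_matrix() if a.size==3 else Q.from_quat(a).as_matrix()
def ray(s,u,v):
    d=R(s)@np.linalg.inv(s['camera_matrix'])@[u,v,1]; return np.array(s['origin'],float),d/np.linalg.norm(d)
def onz(s,u,v,z):
    o,d=ray(s,u,v); return o+d*(z-o[2])/d[2]
def tri(s1,p1,s2,p2):
    o1,d1=ray(s1,*p1);o2,d2=ray(s2,*p2)
    t=np.linalg.lstsq(np.c_[d1,-d2],o2-o1,rcond=None)[0]
    a,b=o1+d1*t[0],o2+d2*t[1]; return (a+b)/2,np.linalg.norm(a-b)
def proj(s,P):
    q=np.array(s['camera_matrix'])@R(s).T@(np.array(P)-s['origin']); return q[:2]/q[2]
E
python3 - <<'E'
from h import *
import pickle
for n in('scene','top'):
    s=snap(n); pickle.dump(s,open(n+'0.pkl','wb')); print(n,s['origin'],s['attitude'],np.array(s['camera_matrix']).tolist())
    cv2.imwrite(f'pics/{n}0.png',cv2.resize(s['frame'][:,:,::-1],(800,600),interpolation=cv2.INTER_CUBIC))
print(robot.get_obs())
E
```

```text
pics
scene [1.09876349 0.4699103  1.11936303] [-2.47869918 -0.00597378  2.28706205] [[399.7198338108289, 0.0, 256.9032813867966], [0.0, 399.7198338108289, 193.25576019541973], [0.0, 0.0, 1.0]]
top [ 0.22731771 -0.03082755  1.68183602] [-2.94604861  0.02255922 -1.57786188] [[474.2926968163442, 0.0, 254.05219229845858], [0.0, 474.2926968163442, 193.78875354455047], [0.0, 0.0, 1.0]]
{'time': 0.1, 'joint_positions': array([-1.33408553e+00,  8.79024398e-02,  1.37205757e+00,  1.92729519e-06,
        1.68359855e+00, -1.03092394e-01]), 'qvel': array([-0.00086129, -0.00129637, -0.00464904, -0.00054668,  0.0005767 ,
       -0.00012985]), 'joint_torque': array([ 2.11690094e-03, -3.41252875e+01, -3.03301907e+01,  7.19053578e-02,
        3.04252363e-02, -9.89181558e-05]), 'tool_pos': array([ 0.18320346, -0.51808426,  0.20443266]), 'ee_rot': array([-3.13963738e+00, -2.04216628e-04,  3.39803204e-01]), 'wrist_force': array([0.93028361, 0.16133456, 0.40830848]), 'wrist_torque': array([0.01970947, 0.02468875, 0.02111964]), 'width': 0.09380196036735053}
```

View pics/scene0.png

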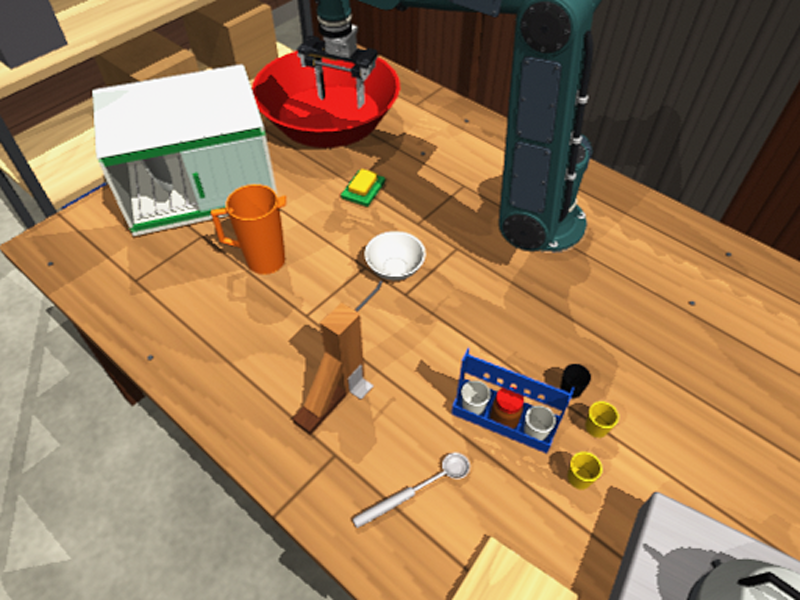

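View pics/top0.png

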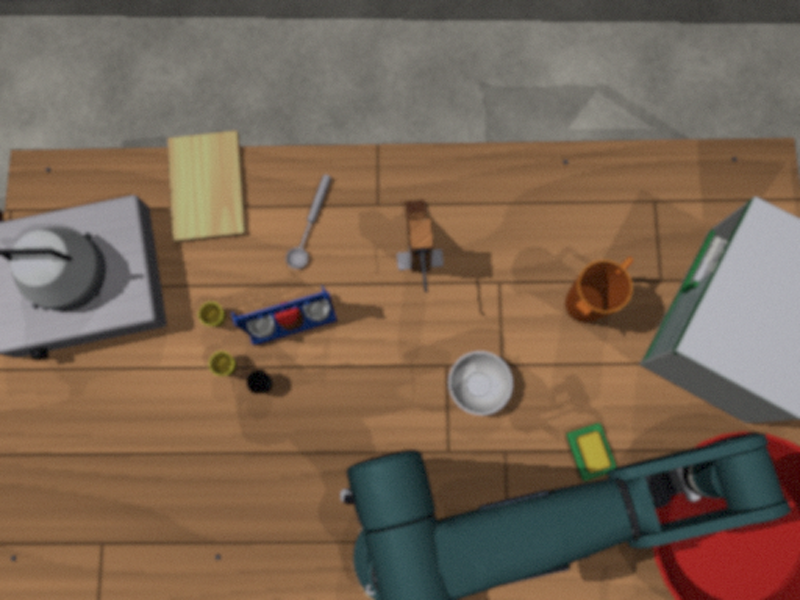

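Seen: the blue caddy is at scene (512,400), with white cups at (475,397) and (540,420) and the red-lid jar between them. The post is at (345,350) and the bowl at (395,257). The pitcher is at (255,230) and the spoon at (410,495).
Look-alikes: black cup (575,378) and yellow cups (602,418) and (585,470). I choose the only blue caddy. Next is a close crop.

```bash
python3 - <<'E'
import pickle,cv2,numpy as np
s=pickle.load(open('scene0.pkl','rb'))['frame'][:,:,::-1];t=pickle.load(open('top0.pkl','rb'))['frame'][:,:,::-1]
def c(i,x,y,w,h,W,H): return cv2.resize(i[y:y+h,x:x+w],(W,H),interpolation=cv2.INTER_CUBIC)
a=np.hstack([c(s,180,190,80,90,320,360),c(s,280,215,120,90,480,360)])
b=np.hstack([c(t,240,125,64,40,320,200),c(t,140,175,96,48,480,240)[:200]])
cv2.imwrite('pics/crop1.png',np.vstack([a,b]))
E
```

```text
(no output)
```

View pics/crop1.png

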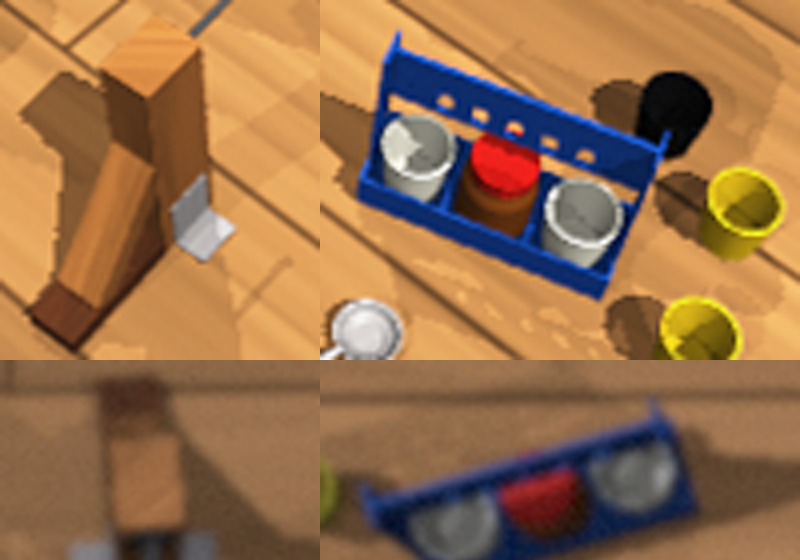

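The crop confirms the choice: the blue caddy has five slots, the jar is in the **middle** well, and there is a white cup in each outer well. So the load balances at y = 0 and the middle slot is the one to use. Next I measure the slots, post and hook.

```bash
python3 - <<'E'
from h import *
import pickle
S=pickle.load(open('scene0.pkl','rb'));T=pickle.load(open('top0.pkl','rb'))
P=[onz(S,280+(x-320)/4-.4,215+y/4-.4,.13) for x,y in((445,102),(480,116),(515,130),(549,143),(585,156))]
for p in P: print(p.round(4))
d=P[-1]-P[0]; print('slot span',np.hypot(*d[:2]),'yaw of line',np.arctan2(d[1],d[0]))
# red lid in both
for s in(S,T):
    h=s['frame'].astype(int); m=((h[...,0]>140)&(h[...,1]<60)&(h[...,2]<60)) if s is S else ((h[...,0]>90)&(h[...,1]<50)&(h[...,2]<60))
    n,l,st,c=cv2.connectedComponentsWithStats(m.astype(np.uint8)); 
    for i in range(1,n):
        if 15<st[i,4]<1000: print('red',st[i],c[i],onz(s,*c[i],.088))
for x,y in((100,65),(150,98),(203,47),(150,18)): print('posttop scene',onz(S,180+x/4-.4,190+y/4-.4,.215).round(4))
g=T['frame'].astype(int)
# post top face in top view (orange bright) and hook
print('posttop top',[onz(T,240+x/5-.4,125+y/5-.4,.215).round(4) for x,y in((108,75),(182,72),(188,168),(114,170))])
np.set_printoptions(linewidth=200)
print(cv2.cvtColor(T['frame'],cv2.COLOR_RGB2GRAY)[156:190,258:286])
E
```

```text
[0.5388 0.1963 0.13  ]
[0.5317 0.222  0.13  ]
[0.5247 0.2475 0.13  ]
[0.5175 0.2716 0.13  ]
[0.5095 0.2966 0.13  ]
slot span 0.10451388910470508 yaw of line 1.8546087951071528
red [206  37  21   7  64] [216.046875  39.828125] [-0.07225624 -0.79419676  0.088     ]
red [318 248  17  17 191] [325.78534031 256.13089005] [0.53024668 0.24976349 0.088     ]
red [390 174   8   8  22] [392.36363636 177.27272727] [ 0.59557795 -0.47162837  0.088     ]
red [372 183  13  14  76] [378.40789474 189.19736842] [ 0.55442027 -0.42166725  0.088     ]
red [363 186   7  13  44] [365.72727273 192.25      ] [ 0.54429941 -0.37805978  0.088     ]
red [177 198  14   9  91] [183.25274725 201.78021978] [0.51822494 0.2457727  0.088     ]
red [446 277  31   9  51] [459.56862745 280.54901961] [ 0.24589955 -0.66831015  0.088     ]
red [490 279  22  15 186] [499.45698925 286.03763441] [ 0.2273434  -0.79562645  0.088     ]
red [428 317  28  15 214] [438.42990654 324.6728972 ] [ 0.10663966 -0.58818817  0.088     ]
red [418 350  19  34 109] [426.00917431 367.85321101] [-0.02539134 -0.53829305  0.088     ]
posttop scene 
[... 3513 characters left out ...]
 121 124]
 [123 120 113 118 117 116 120 115 114 116 112 117 105  89  80  97 111 126 127 127 126 125 128 128 128 127 125 126]
 [125 123 118 118 118 121 120 119 119 119 119 120 109  96  79  93 111 124 128 128 128 128 127 129 128 127 129 130]
 [123 120 120 117 118 120 118 120 120 120 118 120 115 101  91 100 110 124 126 126 127 128 129 130 128 130 129 128]
 [120 119 120 117 119 120 118 120 117 118 117 119 117 114 108 110 120 126 126 129 127 129 129 130 129 128 131 130]
 [120 121 120 117 119 119 119 120 120 118 118 120 119 118 120 123 124 126 128 130 127 124 128 132 129 130 130 130]
 [121 120 121 123 121 119 122 120 120 121 119 120 121 120 121 125 129 127 131 130 128 128 132 128 131 129 130 128]]
```

```bash
python3 - <<'E'
from h import *
import pickle
S=pickle.load(open('scene0.pkl','rb'));T=pickle.load(open('top0.pkl','rb'))
g=cv2.cvtColor(T['frame'],cv2.COLOR_RGB2GRAY).astype(float)
Q=[]
for r in range(176,187):
    w=g[r,267:279]; bg=np.interp(np.arange(12),[0,11],[w[:2].mean(),w[-2:].mean()]); d=np.clip(bg-w-4,0,None)
    p=onz(T,267+(d*np.arange(12)).sum()/d.sum(),r,.19); Q.append(p)
Q=np.array(Q); k=np.polyfit(Q[:,0],Q[:,1],1); print('slope',k, 'y at .634',np.polyval(k,.634)); print(Q[:,:2].round(4))
def ony(s,u,v,y): o,d=ray(s,u,v); return o+d*(y-o[1])/d[1]
for x,y in((205,175),(172,205),(235,230),(205,262)): print('bracket',ony(S,180+x/4-.4,190+y/4-.4,-.027).round(3),onz(S,180+x/4-.4,190+y/4-.4,0).round(3))
im=cv2.resize(S['frame'][175:215,210:260,::-1],(750,600),interpolation=cv2.INTER_CUBIC); cv2.imwrite('pics/hook.png',im)
E
```

```text
slope [ 0.02773866 -0.07240639] y at .634 -0.054820083420358615
[[ 0.581  -0.057 ]
 [ 0.5777 -0.0566]
 [ 0.5744 -0.0564]
 [ 0.5711 -0.0561]
 [ 0.5678 -0.0564]
 [ 0.5645 -0.0568]
 [ 0.5612 -0.0566]
 [ 0.5579 -0.0562]
 [ 0.5546 -0.057 ]
 [ 0.5513 -0.0574]
 [ 0.548  -0.0579]]
bracket [ 0.642 -0.027  0.056] [ 0.618 -0.053  0.   ]
bracket [ 0.679 -0.027  0.057] [ 0.657 -0.054  0.   ]
bracket [ 0.613 -0.027 -0.066] [0.64 0.   0.  ]
bracket [ 0.651 -0.027 -0.07 ] [0.677 0.002 0.   ]
```

View pics/hook.png

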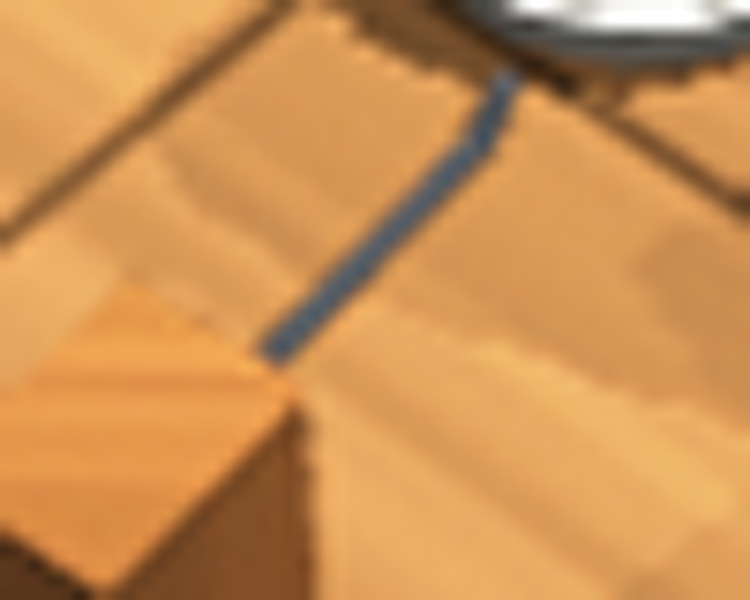

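step_arm(plan=[[[0,0,40,0.12,100],[0,0,80,0.24,100],[0,0,120,0.36,100],[5,30,140,0.48,100],[15,70,150,0.6,100],[30,105,150,0.72,100],[45,140,150,0.84,100],[60,175,150,0.96,100]]])

```text
time: 0.77
tool_pos: [0.2435, -0.342, 0.3554]
ee_rot: [3.141, -0.0, 1.305]
wrist_force: [0.8, -0.2, -0.2]
width: 0.094
```

The hook is clear in the scene camera: the rod runs from (228,198), bends at (242,184), and the tip is at (243.5,180). Next I intersect that with the plane found in the top view and move on to the caddy.

```bash
python3 - <<'E'
from h import *
import pickle
S=pickle.load(open('scene0.pkl','rb'));T=pickle.load(open('top0.pkl','rb'))
px=[(210+x/15-.47,175+y/15-.47) for x,y in((275,350),(378,246),(482,140),(510,78))]
n=np.array([-.0277,1,0]); c=-.0724
for p in px:
    o,d=ray(S,*p); P=o+d*(c-n@o)/(n@d); print(P.round(4), onz(S,*p,.19).round(4), 'tophp',proj(T,P).round(2))
E
```

```text
[ 0.6163 -0.0553  0.1891] [ 0.6167 -0.0548  0.19  ] tophp [271.13 165.49]
[ 0.5858 -0.0562  0.1922] [ 0.5846 -0.0574  0.19  ] tophp [271.54 174.41]
[ 0.5543 -0.057   0.1956] [ 0.551  -0.0602  0.19  ] tophp [271.96 183.71]
[ 0.5454 -0.0573  0.2066] [ 0.5353 -0.0669  0.19  ] tophp [272.13 185.69]
```

step_arm(plan=[[[20,40,0,0.11,100],[40,75,0,0.22,100],[60,110,0,0.33,100],[80,145,0,0.44,100],[100,180,0,0.55,100],[120,215,0,0.55,100],[140,250,0,0.55,100],[160,285,0,0.55,100]]])

```text
time: 1.43
tool_pos: [0.4036, -0.0565, 0.3553]
ee_rot: [3.142, 0.0, 1.85]
wrist_force: [0.0, -0.8, -0.3]
width: 0.094
```

step_arm(plan=[[[20,35,0,0,100],[40,70,0,0,100],[60,105,0,0,100],[80,140,0,0,100],[100,175,0,0,100],[120,210,0,0,100],[120,240,0,0,100],[120,270,0,0,100]]])

```text
time: 2.1
tool_pos: [0.5238, 0.2133, 0.3535]
ee_rot: [-3.138, 0.0, 1.85]
wrist_force: [-0.6, -1.2, -0.4]
width: 0.0937
```

step_arm(plan=[[[1,35,0,0,100],[1,35,-40,0,100],[1,35,-80,0,100],[1,35,-120,0,100],[1,35,-150,0,100],[1,35,-160,0,100],[1,35,-160,0,100]]])

```text
time: 2.68
tool_pos: [0.5222, 0.2457, 0.1912]
ee_rot: [-3.133, 0.001, 1.85]
wrist_force: [-0.8, -0.4, 0.2]
width: 0.0939
```

```bash
python3 - <<'E'
from h import *
s=snap('scene');t=snap('top');print(robot.get_obs()['tool_pos'],robot.get_obs()['wrist_force'])
a=cv2.resize(s['frame'][190:290,270:390,::-1],(600,500),interpolation=cv2.INTER_CUBIC)
cv2.imwrite('pics/g1.png',a)
print(proj(s,[.5245,.2465,.13]),proj(s,robot.get_obs()['tool_pos']))
E
```

```text
[0.52496751 0.24659276 0.19702513] [ 0.22983237  0.09091857 -0.11292156]
[328.09704009 246.86626255] [331.64197283 234.40826933]
```

View pics/g1.png

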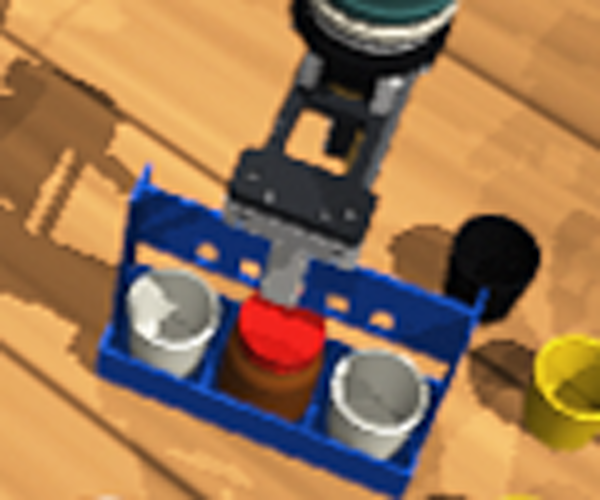

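The finger lines up with the middle slot (about (294,285) in the crop), and the jaws straddle the plate. I'll go down and close.

step_arm(plan=[[[0,0,-30,0,100],[0,0,-45,0,100],[0,0,-51,0,100],[0,0,-51,0,60],[0,0,-51,0,30],[0,0,-51,0,0],[0,0,-51,0,0],[0,0,-51,0,0]]])

```text
time: 3.45
tool_pos: [0.5251, 0.2467, 0.1461]
ee_rot: [3.139, -0.0, 1.85]
wrist_force: [0.3, -1.0, 0.2]
width: 0.064
```

step_arm(plan=[[[0,0,0,0,0],[0,0,0,0,0],[0,0,0,0,0],[0,0,0,0,0],[0,0,0,0,0],[0,0,0,0,0]]])

```text
time: 3.95
tool_pos: [0.5243, 0.2464, 0.1444]
ee_rot: [-3.141, 0.0, 1.85]
wrist_force: [0.1, -0.3, -0.2]
width: 0.0242
```

step_arm(plan=[[[0,0,0,0,0],[0,0,0,0,0],[0,0,0,0,0],[0,0,0,0,0],[0,0,0,0,0],[0,0,0,0,0],[0,0,0,0,0],[0,0,0,0,0]]])

```text
time: 4.62
tool_pos: [0.5242, 0.2464, 0.1444]
ee_rot: [-3.141, 0.0, 1.85]
wrist_force: [-1.1, -0.5, 0.4]
width: 0.0045
```

step_arm(plan=[[[0,0,3,0,0],[0,0,6,0,0],[0,0,10,0,0],[0,0,15,0,0],[0,0,20,0,0],[0,0,20,0,0]]])

```text
time: 5.12
tool_pos: [0.5251, 0.2467, 0.166]
ee_rot: [3.139, -0.0, 1.85]
wrist_force: [1.0, 0.4, -5.5]
width: 0.0037
```

step_arm(plan=[[[0,0,12,0,0],[0,0,28,0,0],[-5,-8,42,-0.03,0],[-12,-25,50,-0.07,0],[-18,-45,52,-0.11,0],[-25,-68,52,-0.15,0],[-32,-92,52,-0.18,0],[-38,-116,52,-0.21,0]]])

```text
time: 5.78
tool_pos: [0.4855, 0.1291, 0.218]
ee_rot: [3.14, 0.0, 1.637]
wrist_force: [0.4, -0.6, -5.7]
width: 0.0035
```

step_arm(plan=[[[-4,-24,0,0,0],[-6,-48,0,0,0],[-6,-72,0,0,0],[-6,-96,0,0,0],[-6,-120,0,0,0],[-6,-144,0,0,0],[-6,-164,0,0,0],[-6,-178,0,0,0]]])

```text
time: 6.45
tool_pos: [0.4797, -0.05, 0.218]
ee_rot: [3.14, 0.002, 1.636]
wrist_force: [-0.2, 1.0, -5.9]
width: 0.0036
```

step_arm(plan=[[[0,-7,0,0,0],[0,-10,0,0,0],[0,-10,0,0,0],[0,-10,0,0,0],[0,-10,0,0,0]]])

```text
time: 6.87
tool_pos: [0.4803, -0.0567, 0.2167]
ee_rot: [3.141, -0.001, 1.641]
wrist_force: [-0.1, 0.1, -6.1]
width: 0.0038
```

```bash
python3 - <<'E'
from h import *
import pickle
s=snap('scene');t=snap('top');o=robot.get_obs();print(o['time'],o['tool_pos'],o['ee_rot'],o['wrist_force'],o['wrist_torque'])
pickle.dump((s,t,o),open('p1.pkl','wb'))
P=o['tool_pos']; c=proj(s,P).astype(int);print(c,proj(t,P))
a=cv2.resize(s['frame'][150:240,190:310,::-1],(800,600),interpolation=cv2.INTER_CUBIC)
cv2.imwrite('pics/p1.png',a)
E
```

```text
6.9667 [ 0.48030731 -0.05673005  0.21655226] [ 3.14148556e+00 -3.06370187e-04  1.64105613e+00] [-0.18179774 -0.12856511 -5.48063327] [-0.01327439 -0.03629806 -0.02320006]
[258 165] [272.30082791 205.34090845]
```

View pics/p1.png

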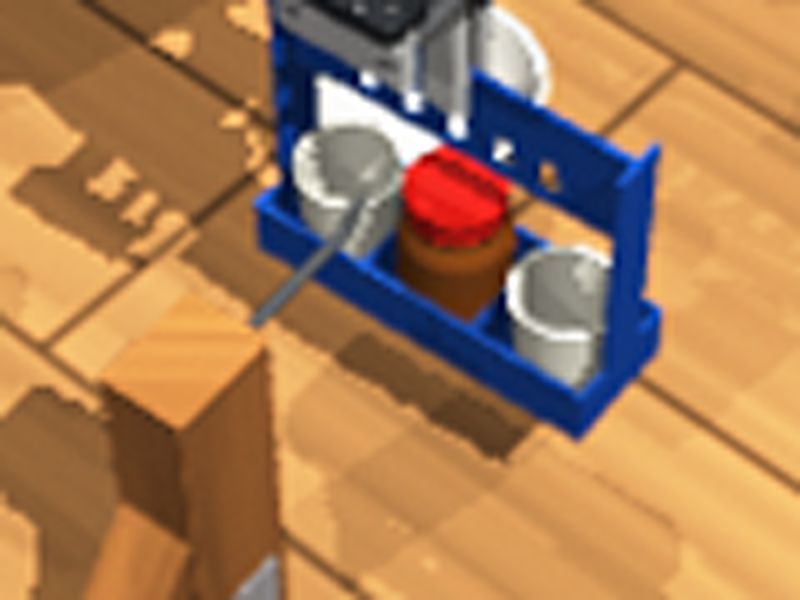

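```bash
python3 - <<'E'
from h import *
import pickle
s,t,o=pickle.load(open('p1.pkl','rb'))
P=o['tool_pos']; yaw=o['ee_rot'][2]; u=np.array([np.cos(yaw),np.sin(yaw),0])
for k,(x,y) in zip((-52,-26,0,26,52),((367,78),(413,100),(457,125),(503,150),(548,178))):
    print(k,'obs',(190+x/6.667-.43,150+y/6.667-.43),'pred',proj(s,P+u*k/1e3+[0,0,-.0144]).round(2))
T0=pickle.load(open('top0.pkl','rb'))['frame']
a=cv2.resize(t['frame'][150:225,220:320,::-1],(800,600),interpolation=cv2.INTER_CUBIC)
a=cv2.convertScaleAbs(a,alpha=1.5)
cv2.imwrite('pics/t1.png',a)
E
```

```text
-52 obs (244.6172476376181, 161.26941502924853) pred [244.62 160.88]
-26 obs (251.51690265486724, 164.5692500374981) pred [251.26 164.66]
0 obs (258.11657267136644, 168.31906254687266) pred [258.   168.49]
26 obs (265.0162276886156, 172.06887505624718) pred [264.85 172.39]
52 obs (271.7658902054897, 176.26866506674665) pred [271.81 176.34]
```

View pics/t1.png

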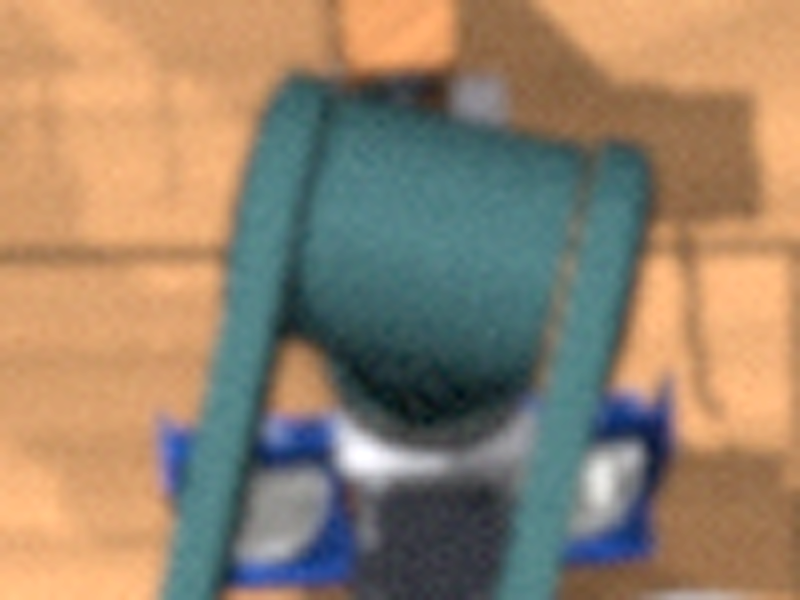

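The held caddy checks out. The slots seen by the scene camera match the TCP-based prediction to 0.3 px, so I trust that camera. The top camera is biased by about 0.9 px. Corrected, the hook bend is near (0.552, -0.059, 0.192) and the tip near (0.543, -0.060, 0.2005), heading about 0.07. I'll approach to just short of the tip.

step_arm(plan=[[[10,-3,-1,0,0],[20,-3,-1,0,0],[30,-3,-1,0,0],[40,-3,-1,0,0],[48,-3,-1,0,0],[48,-3,-1,0,0],[48,-3,-1,0,0],[48,-3,-1,0,0]]])

```text
time: 7.63
tool_pos: [0.5281, -0.0605, 0.2153]
ee_rot: [-3.14, -0.0, 1.64]
wrist_force: [-1.1, 1.1, -7.0]
width: 0.0042
```

```bash
python3 - <<'E'
from h import *
import pickle
s=snap('scene');o=robot.get_obs();print(o['tool_pos'],o['ee_rot'],o['wrist_force'],o['wrist_torque'])
pickle.dump((s,o),open('p2.pkl','wb'))
P=o['tool_pos']+[0,0,-.0144]; q=proj(s,P);print('slot',q,((q[0]-220+.46)*13.33,(q[1]-160+.46)*13.33))
cv2.imwrite('pics/p2.png',cv2.resize(s['frame'][160:205,220:280,::-1],(800,600),interpolation=cv2.INTER_CUBIC))
E
```

```text
[ 0.52800674 -0.06054387  0.21539515] [-3.14093798e+00 -1.07710813e-04  1.63974913e+00] [ 0.40761983  0.45784811 -6.99785993] [-0.03745568 -0.03992086  0.01425764]
slot [246.6547079  177.04522794] (np.float64(361.43905624048114), np.float64(233.34468844030178))
```

View pics/p2.png

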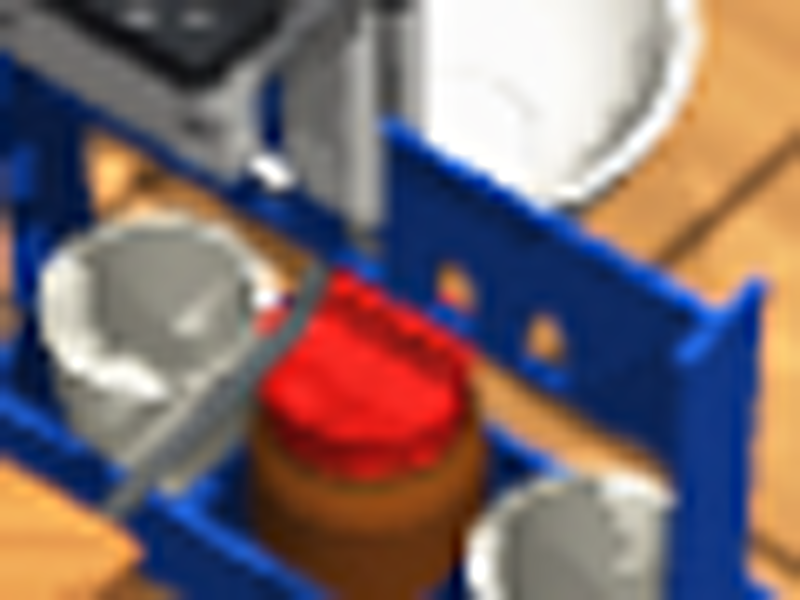

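The tip is at crop (320,265). The middle slot (361,233) is next to it along the approach line, about 12 mm short. I'll creep in while watching the force.

step_arm(plan=[[[3,0,0,0,0],[6,0,0,0,0],[9,0,0,0,0],[10,0,0,0,0],[10,0,0,0,0]]])

```text
time: 8.1
tool_pos: [0.5386, -0.0606, 0.2155]
ee_rot: [3.141, 0.0, 1.64]
wrist_force: [0.2, -0.0, -7.9]
width: 0.0037
```

step_arm(plan=[[[1,0,0,0,0],[2,0,0,0,0],[2,0,0,0,0],[2,0,0,0,0]]])

```text
time: 8.43
tool_pos: [0.5403, -0.0606, 0.2155]
ee_rot: [-3.142, 0.0, 1.64]
wrist_force: [-0.0, -0.2, -6.8]
width: 0.0038
```

step_arm(plan=[[[1,0,0,0,0],[2,0,0,0,0],[2,0,0,0,0],[2,0,0,0,0]]])

```text
time: 8.77
tool_pos: [0.5423, -0.0606, 0.2155]
ee_rot: [-3.142, -0.0, 1.64]
wrist_force: [-0.7, 0.5, -6.7]
width: 0.0037
```

step_arm(plan=[[[1,0,0,0,0],[2,0,0,0,0],[2,0,0,0,0],[2,0,0,0,0]]])

```text
time: 9.1
tool_pos: [0.5444, -0.0606, 0.2155]
ee_rot: [3.142, 0.0, 1.64]
wrist_force: [-0.9, -0.2, -7.4]
width: 0.0038
```

step_arm(plan=[[[1,0,-1,0,0],[2,0,-1,0,0],[2,0,-1,0,0],[2,0,-1,0,0]]])

```text
time: 9.43
tool_pos: [0.5463, -0.0606, 0.2144]
ee_rot: [-3.142, 0.0, 1.64]
wrist_force: [-0.8, -0.7, -7.0]
width: 0.0039
```

step_arm(plan=[[[1,0,-1,0,0],[2,0,-1,0,0],[2,0,-1,0,0],[2,0,-1,0,0]]])

```text
time: 9.77
tool_pos: [0.5483, -0.0606, 0.2134]
ee_rot: [-3.142, -0.0, 1.64]
wrist_force: [-0.0, 0.6, -6.0]
width: 0.0037
```

```bash
python3 - <<'E'
from h import *
s=snap('scene');o=robot.get_obs();print(o['tool_pos'],o['ee_rot'],o['wrist_force'],o['wrist_torque'])
P=o['tool_pos']+[0,0,-.0144]; q=proj(s,P);print('slot',q,((q[0]-220+.46)*13.33,(q[1]-160+.46)*13.33))
cv2.imwrite('pics/p3.png',cv2.resize(s['frame'][160:205,220:280,::-1],(800,600),interpolation=cv2.INTER_CUBIC))
E
```

```text
[ 0.54831261 -0.0605782   0.21349049] [-3.14157402e+00 -4.24737333e-05  1.63974481e+00] [ 0.08298029 -0.54637672 -7.26935072] [-0.03134819 -0.08013477  0.01207245]
slot [242.11448605 181.34475631] (np.float64(300.91789898893256), np.float64(290.65740166909904))
```

View pics/p3.png

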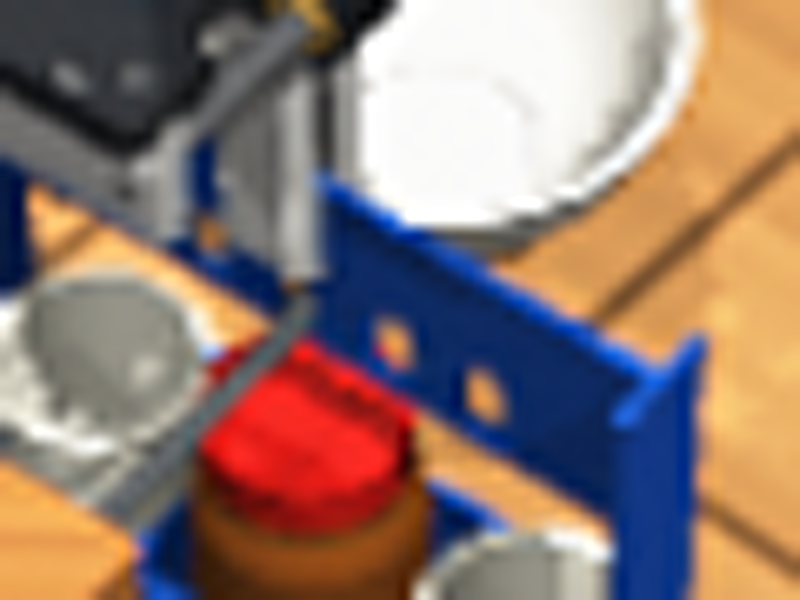

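The tip has entered the middle slot at (303,290) with no contact force. I'll keep going along the hook and settle toward its axis.

step_arm(plan=[[[1,0,-1,0,0],[2,0,-1,0,0],[3,0,-2,0,0],[4,0,-2,0,0],[4,0,-2,0,0]]])

```text
time: 10.23
tool_pos: [0.5525, -0.0606, 0.2113]
ee_rot: [-3.142, -0.0, 1.64]
wrist_force: [0.0, -0.5, -6.2]
width: 0.0036
```

step_arm(plan=[[[1,0,0,0,0],[2,0,-1,0,0],[3,0,-1,0,0],[4,0,-1,0,0],[4,0,-1,0,0]]])

```text
time: 10.65
tool_pos: [0.5565, -0.0606, 0.2104]
ee_rot: [3.141, 0.0, 1.64]
wrist_force: [0.2, -0.1, -6.9]
width: 0.0038
```

step_arm(plan=[[[1,0,0,0,0],[2,0,0,0,0],[3,0,0,0,0],[4,0,0,0,0],[4,0,0,0,0]]])

```text
time: 11.07
tool_pos: [0.5605, -0.0604, 0.2104]
ee_rot: [3.142, -0.0, 1.64]
wrist_force: [0.2, 0.3, -6.6]
width: 0.0039
```

step_arm(plan=[[[2,1,0,0,0],[4,1,0,0,0],[6,1.5,0,0,0],[7,1.5,0,0,0],[7,1.5,0,0,0]]])

```text
time: 11.48
tool_pos: [0.5676, -0.0591, 0.2104]
ee_rot: [3.141, 0.0, 1.64]
wrist_force: [0.0, -0.2, -6.5]
width: 0.0035
```

step_arm(plan=[[[2,0.5,0,0,0],[4,0.5,0,0,0],[6,1,0,0,0],[7,1,0,0,0],[7,1,0,0,0]]])

```text
time: 11.9
tool_pos: [0.5746, -0.0581, 0.2104]
ee_rot: [3.141, 0.0, 1.64]
wrist_force: [-0.5, -0.3, -6.9]
width: 0.0037
```

step_arm(plan=[[[0,1,0,0,0],[0,1,0,0,0],[0,1,0,0,0]]])

```text
time: 12.15
tool_pos: [0.5743, -0.057, 0.2105]
ee_rot: [3.142, -0.0, 1.64]
wrist_force: [-0.2, 0.5, -7.4]
width: 0.0038
```

step_arm(plan=[[[0,1,0,0,0],[0,1,0,0,0],[0,1,0,0,0]]])

```text
time: 12.4
tool_pos: [0.5743, -0.056, 0.2106]
ee_rot: [3.141, -0.0, 1.64]
wrist_force: [-0.6, -0.2, -7.1]
width: 0.0037
```

step_arm(plan=[[[0,0.7,0,0,0],[0,0.7,0,0,0],[0,0.7,0,0,0]]])

```text
time: 12.65
tool_pos: [0.5743, -0.0553, 0.2105]
ee_rot: [3.141, 0.0, 1.64]
wrist_force: [-0.5, 0.3, -6.5]
width: 0.0039
```

step_arm(plan=[[[0,0.7,0,0,0],[0,0.7,0,0,0],[0,0.7,0,0,0]]])

```text
time: 12.9
tool_pos: [0.5743, -0.055, 0.2105]
ee_rot: [3.141, 0.001, 1.64]
wrist_force: [-0.1, -1.3, -6.4]
width: 0.0038
```

step_arm(plan=[[[0,0.7,0,0,0],[0,0.7,0,0,0],[0,0.7,0,0,0]]])

```text
time: 13.15
tool_pos: [0.5743, -0.0547, 0.2105]
ee_rot: [3.142, 0.001, 1.639]
wrist_force: [-0.4, -4.0, -6.9]
width: 0.0035
```

Contact was at y ≈ -0.0552, and it was free down to at least -0.0581, so the rod is inside the slot. I'll centre at -0.0571 and lower.

step_arm(plan=[[[0,-3,0,0,0],[0,-3,0,0,0],[0,-3,-2,0,0],[0,-3,-4,0,0],[0,-3,-6,0,0],[0,-3,-6,0,0],[0,-3,-6,0,0]]])

```text
time: 13.73
tool_pos: [0.5741, -0.0567, 0.2041]
ee_rot: [-3.141, -0.0, 1.64]
wrist_force: [-0.7, 0.4, -6.7]
width: 0.0041
```

step_arm(plan=[[[0,0,-1,0,0],[0,0,-2,0,0],[0,0,-2,0,0],[0,0,-2,0,0]]])

```text
time: 14.07
tool_pos: [0.5743, -0.057, 0.2024]
ee_rot: [-3.142, -0.0, 1.64]
wrist_force: [0.8, 0.4, -6.2]
width: 0.0039
```

step_arm(plan=[[[0,0,-0.5,0,0],[0,0,-1,0,0],[0,0,-1,0,0],[0,0,-1,0,0]]])

```text
time: 14.4
tool_pos: [0.5743, -0.057, 0.2015]
ee_rot: [3.142, -0.0, 1.64]
wrist_force: [0.2, 0.5, -6.8]
width: 0.0035
```

step_arm(plan=[[[0,0,-0.5,0,0],[0,0,-1,0,0],[0,0,-1,0,0],[0,0,-1,0,0]]])

```text
time: 14.73
tool_pos: [0.5743, -0.057, 0.2004]
ee_rot: [-3.142, -0.0, 1.64]
wrist_force: [0.2, 0.1, -6.1]
width: 0.0038
```

step_arm(plan=[[[0,0,-0.4,0,0],[0,0,-0.8,0,0],[0,0,-0.8,0,0],[0,0,-0.8,0,0]]])

```text
time: 15.07
tool_pos: [0.5743, -0.057, 0.1996]
ee_rot: [-3.142, -0.0, 1.64]
wrist_force: [-0.6, 0.1, -7.3]
width: 0.0043
```

step_arm(plan=[[[0,0,-0.4,0,0],[0,0,-0.8,0,0],[0,0,-0.8,0,0],[0,0,-0.8,0,0]]])

```text
time: 15.4
tool_pos: [0.5744, -0.057, 0.1992]
ee_rot: [3.141, 0.0, 1.64]
wrist_force: [-0.1, 0.1, -6.2]
width: 0.0041
```

step_arm(plan=[[[0,0,-0.4,0,0],[0,0,-0.8,0,0],[0,0,-0.8,0,0],[0,0,-0.8,0,0]]])

```text
time: 15.73
tool_pos: [0.5744, -0.057, 0.1988]
ee_rot: [3.141, 0.0, 1.64]
wrist_force: [-1.0, -0.1, -2.5]
width: 0.0038
```

step_arm(plan=[[[0,0,-0.4,0,0],[0,0,-0.7,0,0],[0,0,-0.7,0,0],[0,0,-0.7,0,0]]])

```text
time: 16.07
tool_pos: [0.5744, -0.057, 0.1983]
ee_rot: [3.14, 0.0, 1.64]
wrist_force: [-2.1, -0.7, 0.9]
width: 0.0037
```

The hook now carries the weight (wrist fz about 0). I'll open the fingers only a little, since there's limited room beside the post.

step_arm(plan=[[[0,0,0,0,3],[0,0,0,0,6],[0,0,0,0,9],[0,0,0,0,12],[0,0,0,0,15],[0,0,0,0,15],[0,0,0,0,15],[0,0,0,0,15]]])

```text
time: 16.73
tool_pos: [0.5744, -0.057, 0.1974]
ee_rot: [3.141, 0.0, 1.64]
wrist_force: [0.8, -0.1, 0.2]
width: 0.014
```

```bash
python3 - <<'E'
from h import *
s=snap('scene');o=robot.get_obs();print(o['tool_pos'],o['wrist_force'],o['wrist_torque'],o['width'])
cv2.imwrite('pics/p4.png',cv2.resize(s['frame'][150:270,180:300,::-1],(600,600),interpolation=cv2.INTER_CUBIC))
E
```

```text
[ 0.57436394 -0.05696309  0.19735397] [-0.12126542  0.46373947 -0.5474121 ] [-0.02880076 -0.0739063   0.00484047] 0.014519761642716717
```

View pics/p4.png

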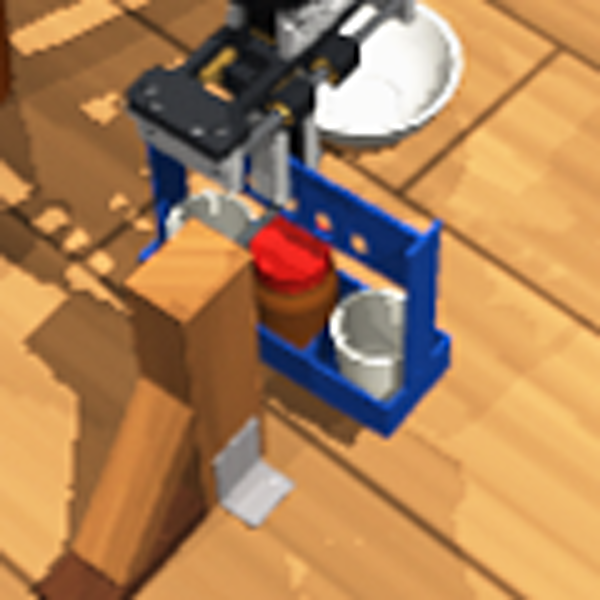

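It hangs level and free of the fingers, with the jar and cups in place. I'll retreat straight up.

step_arm(plan=[[[0,0,3,0,15],[0,0,8,0,15],[0,0,14,0,15],[0,0,20,0,15],[0,0,28,0,15],[0,0,36,0,15],[0,0,46,0,15],[0,0,60,0,15]]])

```text
time: 17.45
tool_pos: [0.574, -0.0569, 0.2578]
ee_rot: [-3.141, -0.0, 1.64]
wrist_force: [-0.5, 0.7, -1.0]
width: 0.0142
```

step_arm(plan=[[[-10,0,30,0,15],[-30,0,60,0,15],[-60,0,90,0,15],[-90,0,110,0,15],[-120,0,110,0,15],[-140,0,110,0,15],[-140,0,110,0,15],[-140,0,110,0,15]]])

```text
time: 18.12
tool_pos: [0.4341, -0.057, 0.3691]
ee_rot: [3.138, 0.001, 1.639]
wrist_force: [0.5, 1.1, 0.7]
width: 0.0139
```

step_arm(plan=[[[0,0,0,0,15],[0,0,0,0,15],[0,0,0,0,15],[0,0,0,0,15],[0,0,0,0,15],[0,0,0,0,15],[0,0,0,0,15],[0,0,0,0,15]]])

```text
time: 18.78
tool_pos: [0.4344, -0.057, 0.3673]
ee_rot: [-3.141, -0.0, 1.64]
wrist_force: [-0.4, 0.6, 0.2]
width: 0.0141
```

```bash
python3 - <<'E'
from h import *
import pickle
a=snap('scene')['frame'][:,:,::-1]
s=snap('scene')['frame'][:,:,::-1];o=robot.get_obs();print(o['time'],o['tool_pos'],o['wrist_force'])
print('motion',np.abs(a.astype(int)-s).mean(), (np.abs(a.astype(int)-s).max(2)>60).sum())
cv2.imwrite('pics/end.png',cv2.resize(s[60:320,110:400],(800,600)[:1]+(600,),interpolation=cv2.INTER_CUBIC))
E
```

```text
18.8833 [ 0.43432813 -0.05695251  0.3674052 ] [-0.21984709  0.04253133  0.93937219]
motion 0.7126244439019097 1
```

View pics/end.png

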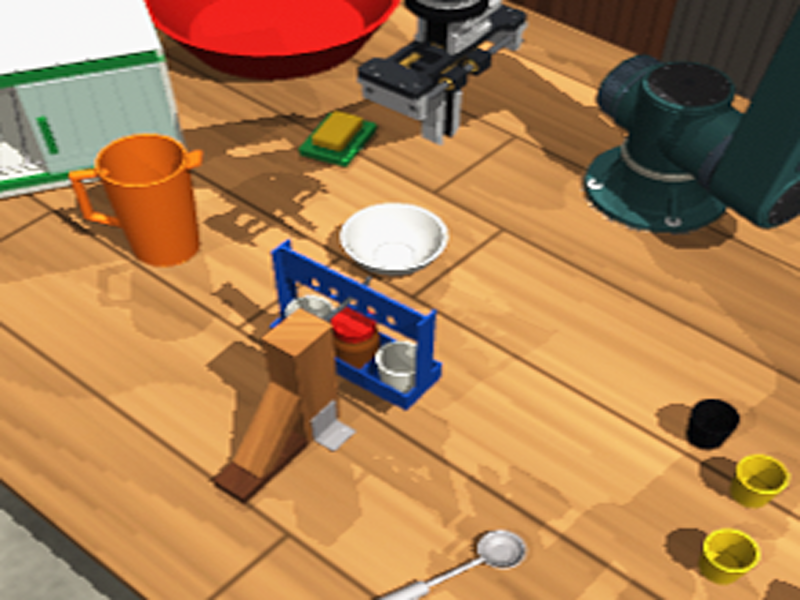

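The caddy hangs still on the hook at (355,340). The jar and cups are standing, and the pitcher, bowl and spoon are where they were. I'm handing in the job.

```bash
python3 -c "
from h import *
print(robot.close_job())"
```

```text
the job is handed in; nothing more can be done
None
```

The blue caddy now hangs on the hook by its middle slot. That is the level one for this load, because the jar stands in the centre well with a white cup on each side. I handed the job in at about 19 s of the 67 s allowed.

- **Threading and lowering:** The slot passed the hook's tip without any force I could tell from sensor noise. I then touched the hook sideways on purpose to find the slot's centre, at about 4 N. I lowered in steps of about 1 mm until the hook carried the weight and the wrist force read about zero. I opened the fingers about 14 mm to let go and drew straight up.
- **Last checks:** Two pictures taken in succession showed no movement. The caddy looks level, the jar and cups are upright in their wells, and the pitcher, bowl and spoon look unmoved. The gripper is clear of everything.
- **What disagreed:** The top camera was off by about 3 mm sideways against the arm and the scene camera. I used the scene camera and touch for the hook instead. The levelness was judged by eye only.

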